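# Seat an end-plate blank in the welding jig and close the keeper

### The job

Nudge the loose steel disc across the top of the welding jig with your fingertips until it drops fully home into the round copper-floored nest. Then push the red keeper bar round over the disc, all the way to its stop. Do not lift the disc, and leave the tube piece, the jar and the hammer where they are.

Things in the scene. Friction and masses are not known exactly. Their poses are not given: they have to be found in the camera images.
- jig: fixed grey jig plate on the table, 280 (its x) x 270 (its y) x 20 mm high, flat top. Origin at the centre of its underside, on the table; z up. It stands turned by up to about 0.4 rad. Disc, nest and keeper are all on its top.
- nest (a point): centre of the mouth of the round nest in the jig's top, level with the plate's top (20 mm above the table), 40 mm to +x of the plate's middle. The nest is 94 mm across, 6 mm deep, straight walls, copper-coloured floor.
- disc_center (a point): centre (half-way up) of the loose bright steel disc, 90 mm diameter, 8 mm thick, about 0.4 kg, with a small blue dot on top at its centre. Starts flat on the plate's top on the jig's -x side, its centre then 4 mm above the plate's top. Home in the nest it stands 2 mm proud of the plate and its centre is 2 mm below the plate's top.
- keeper_pivot (a point): pivot of the red keeper bar (vertical axis), 12 mm above the plate's top, half-way up the bar; 105 mm to the jig's +y of the nest's centre, fixed on the jig
- keeper_end (a point): point in the red keeper bar at its free end, half-way up, 95 mm from the pivot. The bar is 22 mm wide and 14 mm high; its underside is 5 mm above the plate's top, so it passes over the disc only when that is home, and its upper side 19 mm.
- keeper (a joint): angle of the keeper bar in rad: 0 = closed against its stop, the bar pointing to the jig's -y across the middle of the nest; it grows as the bar opens, counter-clockwise seen from above (at 1.57 it points to the jig's +x). Starts at 1.0 to 1.6. Stiff pivot (about 0.06 N m of friction, no spring): it stays where it is left.
- tube_center (a point): bystander: centre of an upright piece of square steel tube, 40 x 40 mm, 70 mm high, loose on the jig's top at its +x -y corner
- jar_center (a point): bystander: centre of an orange jar with black lid, 66 mm diameter, 75 mm high, on the table to the jig's +y side
- hammer: bystander: hammer, 260 mm long, lying on the table to the jig's -y side; origin at the middle of its length, on the table
There are look-alikes about, which are no part of the job. What is shaped like the part that bears disc_center but turquoise or yellow is not meant.

How it is judged:
On the way, in this order (a step that is already met when the one before it is completed fails the run):
1. the disc lies flat on the nest's floor, while the keeper is still open (horizontal distance between disc_center and nest below 0.004 m and z of disc_center in the frame of jig below 0.0195 m and angle between disc_center's own z axis and vertical below 0.03 rad), for 0.2 s.
2. the keeper is pushed to its stop over the disc (value of joint keeper below 0.08 rad), for 0.2 s.
At the end, for the whole second after the job is handed in: the disc lies flat and still on the nest's floor (centre within 4 mm of the nest's, within 1.5 mm of full depth), the keeper is within 0.08 rad of its closed stop, and tube, jar and hammer are within 20 mm of where they began (all of step 1 and linear speed of disc below 0.02 m/s and value of joint keeper below 0.08 rad and distance of each of tube_center, jar_center, hammer from where it was at the start of the episode below 0.02 m); the robot touches nothing.
It fails at once if the disc is lifted more than 6 mm off the plate (z of disc_center in the frame of jig above 0.03 m).
It fails at once if the tube piece, the jar or the hammer is moved by more than 20 mm (distance of any of tube_center, jar_center, hammer from where it was at the start of the episode above 0.02 m).
It also fails if it takes over 64 s, if anything falls off the work surface, if the arm or the gripper's body presses on something with over 40 N, if the wrist force passes 120 N, or if a joint passes its speed limit or range.

### The arm

A 7-joint arm with a two-finger parallel gripper is mounted at the origin on the work surface. World frame = base frame: x ahead of the robot, y to its left, z up, the work surface at z = 0. Lengths are in m, angles in rad, forces in N, time in s.
With the tool pointing down it reaches from about 0.35 to 0.9 m from the base axis. Payload 8.1 kg.
Tool frame: the origin (TCP) lies on the centre line of the jaws, within the pads' length; the fingertips stand 19 mm ahead of it and the grasp point (between the pads) is the TCP; z points along the fingers, y is the direction in which the jaws open and shut (so a half turn about z gives the same grasp; the last joint's range is limited). The gripper opens to 92 mm and grips with 3 to 60 N. Pads are 19 mm wide; open, the fingers measure 130 mm over their backs; the gripper's body (75 mm by 190 mm) begins 47 mm behind the grasp point.
Start: joints at [1.022, 0.434, 0.025, 1.573, -0.012, 1.134, -0.075], TCP at [0.269, -0.564, 0.246] pointing down, gripper open.
Joint ranges: [-2.62, 2.62], [-0.44, 2.09], [-1.27, 1.32], [0.08, 2.57], [-1.32, 4.46], [0.12, 2], [-2.74, 2.74]. Speed limits (rad/s): [2.22, 2.22, 3.01, 3.01, 3.14, 3.14, 3.14].

### API

Orientations are given as a rotation vector (axis times angle).
In Python, from cell import monitor, imaging, workorder, outline_of gives the robot as it stands.
- The arm moves only by the tool move_arm, never from a script. Its argument "series" is a list of rows, each a list of 6 numbers: the shift along the world's x, y, z in cm, then the turn, a rotation vector about the world's x, y, z in degrees. A call has 1 to 8 rows; each row shifts and turns the commanded pose from where the row before left it; what a row does not reach is not made up. A row lasts 1/10 s, in which the tool goes at most 50 mm and 8.59 degrees, less where a joint would pass 70% of its speed; a pose out of reach is approached as far as the arm can. A call with a gripper value outside its range is refused whole. "grip" is the opening, from 0 (shut) to 1 (fully open), set as the call begins (left out, the last holds). The fingers move at their own pace and stop on an object; "force" is the grip in N (left out, the last holds). Time passes only in rows, so rows that do not move let the fingers close. It gives the time, the measured TCP pose, the force and the opening at its end, in the units of the state.
- monitor.observe(): the state, without advancing time (a new reading comes with each control period).
- imaging.get_image(name): name is "scene" or "side" or "wrist"; returns a dict with "color" (480x640x3 uint8, red, green, blue), "fx", "fy", "cx", "cy" (pixels), "dist_coeffs" ([k1, k2, p1, p2, k3] as OpenCV has them; the pictures are not rectified), "rvec" (rotation vector, rad) and "tvec" (3), from world to camera coordinates, as OpenCV has them; the wrist camera has in their place "mount" (4x4, takes a point from camera to tool coordinates, whose origin is the TCP and whose axes are the flange's). Camera axes: x right, y down, z forward; pixel columns grow to the right and rows downward; lengths in m; the calibration is good to about 2 mm. A picture is of the moment at which its call begins: read the wrist's pose just before it. There is no depth.
- workorder.sign_off(): hands the job in, once; it reports no verdict.
Trained networks look in the newest picture that a camera, given by its name, has taken for a name from the list of things; names that differ only in an ending like _2 or _b are one class to them, and where a whole thing is asked for, a point or a joint stands for the part that bears it (a point fixed in the world has none). Each returns a list of dicts, best first, with "p" (0 to 1); they miss things now and then, are a little off and sometimes report something else, mostly with a low value. They report only what shows in the picture. A call takes as long as a camera call. They do not tell look-alikes from the thing itself.
- outline_of(camera, thing): "mask" (480x640 bool, what is visible of it) and "rect" ([left, top, width, height] in pixels, round what is visible of it).
The state is a dict: "clock": time; "joints": joint angles; "dq": joint speeds; "joint_efforts": joint torques, N m; "position": TCP position; "ee_rot": TCP orientation; "force": force on the tool from outside, world axes, zero at the start; "ft_torque": the same for the moment, N m; "width": opening from 0.0 (shut) to 1.0 (fully open).
Only numpy, scipy, OpenCV 4.12 (cv2) and the standard library are available. Lean on these libraries where they do the work, as an engineer would, in place of code of your own. Each camera call takes 0.05 s, during which the arm holds its last target. There are 200 camera calls.

## Working session

There is one attempt and no reset: what is moved stays moved. The work goes in short steps, Python scripts to look and compute and a tool call to move; the robot and the scene stay as the last step left them, time stands still between calls to the robot, and variables do not carry over. Pictures are saved under pics/ and viewed, about 8 in all and at most 12, crops included, and the job is handed in when it is done.

Besides the shell and the picture viewer there is one more tool, called after "Request:" in YAML: its name, and indented under it one key for each argument. move_arm: Moves the arm, as the interface text tells. Its arguments: {"type":"object","properties":{"series":{"type":"array"},"grip":{"type":"number"},"force":{"type":"number"}},"required":["series"]}

```bash
mkdir -p pics
cat > h.py <<'E'
import numpy as np, cv2
from cell import monitor, imaging, workorder, outline_of
def cam(name):
    s=monitor.observe(); im=imaging.get_image(name)
    K=np.array([[im['fx'],0,im['cx']],[0,im['fy'],im['cy']],[0,0,1.]]); d=np.array(im['dist_coeffs'],float)
    if 'rvec' in im: R=cv2.Rodrigues(np.array(im['rvec'],float))[0]; t=np.array(im['tvec'],float).ravel()
    else:
        T=np.eye(4); T[:3,:3]=cv2.Rodrigues(np.array(s['ee_rot'],float))[0]; T[:3,3]=s['position']
        W=np.linalg.inv(T@np.array(im['mount'])); R,t=W[:3,:3],W[:3,3]
    return im['color'],K,d,R,t
def toplane(px,c,z):
    _,K,d,R,t=c; px=np.array(px,float).reshape(-1,1,2)
    u=cv2.undistortPoints(px,K,d).reshape(-1,2); r=np.c_[u,np.ones(len(u))]@R; o=-R.T@t
    return (o+r*((z-o[2])/r[:,2])[:,None])[:,:2]
def proj(P,c):
    _,K,d,R,t=c; return cv2.projectPoints(np.array(P,float).reshape(-1,1,3),cv2.Rodrigues(R)[0],t,K,d)[0].reshape(-1,2)
def save(c,n): cv2.imwrite('pics/'+n,c[0][:,:,::-1])
E
python3 - <<'E'
from h import *
a=cam('scene');b=cam('side')
cv2.imwrite('pics/a.png',cv2.resize(np.vstack([a[0],b[0]]),None,fx=.62,fy=.62)[:,:,::-1])
save(a,'scene.png');save(b,'side.png')
for n,c in(('scene',a),('side',b)):
  for th in('jig','disc_center','keeper','tube_center','jar_center','hammer'):
    for o in outline_of(n,th)[:3]:
      M=cv2.moments(o['mask'].astype('uint8'));p=[M['m10']/M['m00'],M['m01']/M['m00']]
      print(n,th,round(o['p'],2),o['rect'],np.round(p),toplane(p,c,{'disc_center':.028,'jig':.02,'keeper':.039}.get(th,.05)).round(3))
print(monitor.observe())
E
```

```text
scene jig 0.75 [228.1, 197.6, 172.8, 145.7] [323. 276.] [[0.565 0.039]]
scene disc_center 0.67 [303.5, 214.5, 51.5, 38.7] [330. 232.] [[0.473 0.018]]
scene disc_center 0.57 [218.2, 157.1, 42.4, 30.4] [240. 174.] [[ 0.382 -0.213]]
scene disc_center 0.56 [448.5, 304.7, 57.6, 53.7] [477. 332.] [[0.589 0.298]]
scene keeper 0.66 [347.1, 271.6, 41.6, 57.4] [369. 298.] [[0.595 0.127]]
scene tube_center 0.74 [235.5, 261.0, 36.8, 51.5] [254. 287.] [[ 0.643 -0.05 ]]
scene tube_center 0.31 [223.5, 202.4, 177.6, 142.3] [323. 276.] [[0.586 0.046]]
scene jar_center 0.83 [443.6, 209.9, 44.1, 56.2] [465. 239.] [[0.427 0.251]]
scene jar_center 0.72 [307.2, 214.3, 48.9, 39.2] [330. 232.] [[0.492 0.025]]
scene hammer 0.72 [137.9, 192.9, 73.8, 110.9] [180. 263.] [[ 0.642 -0.186]]
side jig 0.89 [231.1, 213.2, 166.5, 110.6] [314. 266.] [[0.52 0.05]]
side disc_center 0.81 [420.8, 227.6, 36.8, 26.5] [442. 238.] [[ 0.346 -0.199]]
side disc_center 0.58 [322.1, 253.2, 38.0, 30.8] [342. 268.] [[0.464 0.024]]
side disc_center 0.58 [188.8, 310.6, 49.5, 37.6] [213. 329.] [[0.553 0.314]]
side keeper 0.66 [248.9, 25
[... 245 characters left out ...]
[360. 200.] [[ 0.56  -0.174]]
{'clock': 0.7, 'joints': array([ 1.02242863,  0.4344745 ,  0.02499822,  1.57321081, -0.01158832,
        1.13403148, -0.07510766]), 'dq': array([-0.00030874,  0.00075262, -0.00083992, -0.00098345, -0.00013982,
       -0.00153152, -0.0023993 ]), 'joint_efforts': array([ 8.85178415e-04, -6.67494178e+01,  9.84609984e-01, -3.14763701e+01,
       -6.04684814e-02,  3.28665669e-02,  7.72835142e-05]), 'position': array([ 0.26944016, -0.56393507,  0.24575349]), 'ee_rot': array([ 3.06388663e+00,  6.94289507e-01, -2.20890772e-05]), 'force': array([0.44369346, 1.46535607, 0.39574877]), 'ft_torque': array([-0.01285277,  0.00553437,  0.03897062]), 'width': 1.0017233215046903}
```

View pics/scene.png

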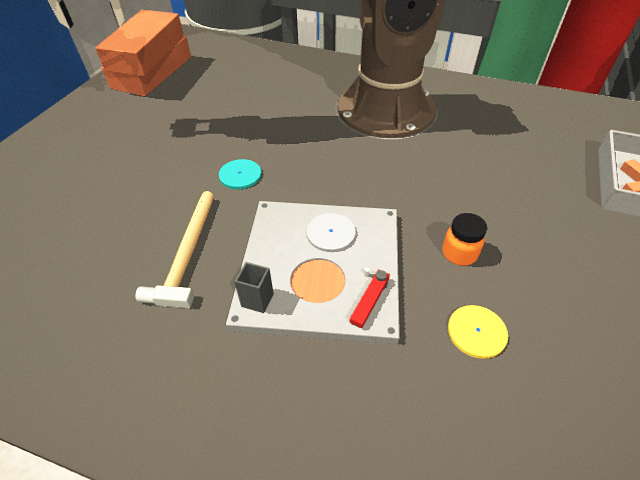

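View pics/side.png

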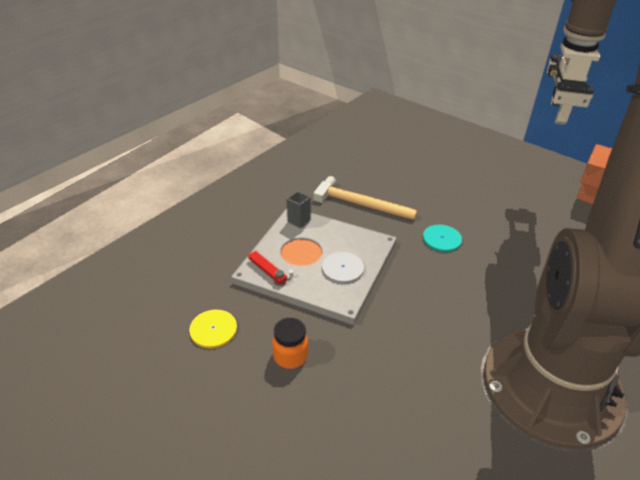

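The scene view shows the white steel disc with its blue dot at (331,231), the copper nest at (318,281), the red keeper at (370,298), the tube at (254,287), the jar at (465,239) and the hammer on the left. The turquoise and yellow discs are decoys. Next I'll measure the key points more precisely.

```bash
cat >> h.py <<'E'
def cen(m): 
    n,l,s,ce=cv2.connectedComponentsWithStats(m.astype('uint8')); i=1+np.argmax(s[1:,4]); return ce[i],s[i],l==i
def feats(c,roi,v=True):
    hsv=cv2.cvtColor(c[0],cv2.COLOR_RGB2HSV).astype(int); H,S,V=hsv[...,0],hsv[...,1],hsv[...,2]
    r=np.zeros(H.shape,bool); x,y,w,h=[int(q) for q in roi]; r[max(y,0):y+h,max(x,0):x+w]=1
    out={}
    for n,m,z in(('dot',(abs(H-110)<15)&(S>110),.028),('nest',(abs(H-14)<6)&(S>90)&(V>90),.014),('keep',((H<6)|(H>174))&(S>150),.039)):
        m=m&r
        if m.sum()<4: continue
        ce,st,l=cen(m)
        if n=='nest':
            ct=max(cv2.findContours(l.astype('uint8'),0,1)[0],key=cv2.contourArea); hull=cv2.convexHull(ct)
            w=toplane(hull.reshape(-1,2),c,.014).astype('float32'); (cx,cy),rad=cv2.minEnclosingCircle(w); out[n]=(np.array([cx,cy]),rad,st.tolist())
        elif n=='keep':
            ct=max(cv2.findContours(l.astype('uint8'),0,1)[0],key=cv2.contourArea)
            w=toplane(ct.reshape(-1,2),c,.039).astype('float32'); out[n]=cv2.minAreaRect(w),cv2.boxPoints(cv2.minAreaRect(w)).round(4).tolist()
        else: out[n]=toplane(ce,c,z)[0],st.tolist()
    if v:
        for k in out: print(k,out[k])
    return out
E
python3 - <<'E'
from h import *
a=cam('scene');feats(a,(225,195,180,150));b=cam('side');feats(b,(230,210,170,110))
# jig corners holes guess: plate top corners from pictures
print(toplane([[258,203],[398,207],[399,333],[230,325]],a,.02).round(3))
im=imaging.get_image('wrist');print(np.array(im['mount']).round(3),im['fx'])
E
```

```text
dot (array([0.46756946, 0.01746481]), [329, 229, 4, 3, 8])
nest (array([0.5719949 , 0.03137685]), 0.046602435410022736, [291, 260, 54, 43, 1835])
keep (((0.5920225977897644, 0.12853696942329407), (0.024081595242023468, 0.11291708052158356), 82.15987396240234), [[0.5343999862670898, 0.12430000305175781], [0.6463000178337097, 0.10890000313520432], [0.6496000289916992, 0.13279999792575836], [0.5376999974250793, 0.14820000529289246]])
nest (array([0.57606095, 0.02869227]), 0.046120110899209976, [281, 239, 41, 27, 867])
keep (((0.5823745131492615, 0.13214746117591858), (0.025535767897963524, 0.11657547205686569), 81.22054290771484), [[0.5228000283241272, 0.12839999794960022], [0.6380000114440918, 0.11060000211000443], [0.6419000029563904, 0.13590000569820404], [0.5267000198364258, 0.15369999408721924]])
[[ 0.441 -0.144]
 [ 0.358  0.119]
 [ 0.628  0.187]
 [ 0.704 -0.065]]
[[-0.    -0.957 -0.291  0.079]
 [ 1.    -0.     0.001  0.   ]
 [-0.001 -0.291  0.957 -0.138]
 [ 0.     0.     0.     1.   ]] 432.35519245025796
```

Request:
move_arm:
  series:
    - [1.3,3.65,-0.3,0,0,-1.2]
    - [1.3,3.65,-0.3,0,0,-1.2]
    - [1.3,3.65,-0.3,0,0,-1.2]
    - [1.3,3.65,-0.3,0,0,-1.2]
    - [1.3,3.65,-0.3,0,0,-1.2]
    - [1.3,3.65,-0.3,0,0,-1.2]
    - [1.3,3.65,-0.3,0,0,-1.2]
    - [1.3,3.65,-0.3,0,0,-1.2]
  grip: 0.5

```text
clock: 1.65
position: [0.3738, -0.2705, 0.2219]
ee_rot: [3.111, 0.434, 0.001]
force: [-0.1, -0.4, -0.0]
width: 0.499
```

Request:
move_arm:
  series:
    - [1.3,3.65,-0.3,0,0,-1.2]
    - [1.3,3.65,-0.3,0,0,-1.2]
    - [1.3,3.65,-0.3,0,0,-1.2]
    - [1.3,3.65,-0.3,0,0,-1.2]
    - [1.3,3.65,-0.3,0,0,-1.2]
    - [1.3,3.65,-0.3,0,0,-1.2]
    - [1.3,3.65,-0.3,0,0,-1.2]
    - [1.3,3.65,-0.3,0,0,-1.2]

```text
clock: 2.45
position: [0.4779, 0.0215, 0.1979]
ee_rot: [3.137, 0.172, 0.001]
force: [0.7, -0.3, 0.6]
width: 0.504
```

Run:
```python
from h import *
s=monitor.observe();print(s['position'],s['ee_rot'],s['width'],s['dq'].round(3))
c=cam('wrist');save(c,'w1.png');feats(c,(0,0,640,480))
```

```text
[0.47792511 0.02154756 0.19786553] [3.13676333e+00 1.71909566e-01 1.00385395e-03] 0.5035804495906028 [-0.666  0.261 -0.126 -0.266  0.121  0.022 -1.052]
dot (array([0.46900395, 0.01826509]), [318, 225, 6, 8, 33])
nest (array([0.57477558, 0.03255527]), 0.04698112979531288, [250, 1, 134, 144, 14816])
keep (((0.5725712776184082, 0.12852856516838074), (0.022636663168668747, 0.07525187730789185), 81.47250366210938), [[0.5336999893188477, 0.12290000170469284], [0.6080999970436096, 0.11180000007152557], [0.6115000247955322, 0.13410000503063202], [0.5370000004768372, 0.1453000009059906]])
```

View pics/w1.png

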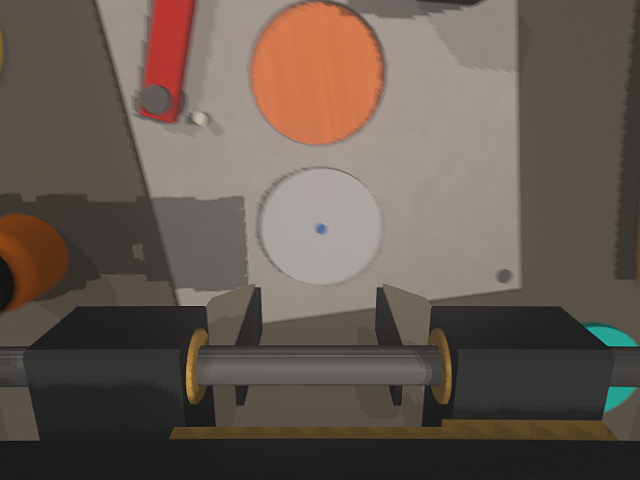

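The wrist view shows the disc with its dot at (321,229) and the nest at about (317,72). The open fingers are behind the disc. The arm was still settling for that picture, so I'll measure once more.

Run:
```python
from h import *
cam('wrist')
c=cam('wrist');s=monitor.observe();print(s['position'],s['ee_rot'],np.abs(s['dq']).max());f=feats(c,(0,0,640,480))
d,n=f['dot'][0],f['nest'][0];u=n-d;L=np.linalg.norm(u);u/=L
print('dir deg',np.degrees(np.arctan2(u[1],u[0])),L,'start',d-.064*u,'end',n-.048*u)
```

```text
[0.47798382 0.02279066 0.19770126] [-3.13541350e+00 -1.81238929e-01 -4.98388406e-04] 0.049073852901690806
dot (array([0.46838418, 0.01619282]), [325, 227, 9, 10, 67])
nest (array([0.57413208, 0.03044381]), 0.046641431748867035, [261, 6, 133, 142, 14736])
keep (((0.5729407668113708, 0.12617069482803345), (0.02442631870508194, 0.07793005555868149), 81.65191650390625), [[0.5325999855995178, 0.11969999969005585], [0.6097000241279602, 0.10840000212192535], [0.6133000254631042, 0.13259999454021454], [0.5361999869346619, 0.14390000700950623]])
dir deg 7.675154990814751 0.10670384224558255 start [0.40495754 0.00764521] end [0.52656211 0.0240331 ]
```

Request:
move_arm:
  series:
    - [-3.7,-0.75,0,0,0,1]
    - [-3.6,-0.75,0,0,0,0]
    - [0,0,-4,0,0,0]
    - [0,0,-4,0,0,0]
    - [0,0,-4,0,0,0]
    - [0,0,-2,0,0,0]
    - [0,0,-1,0,0,0]
    - [0,0,0,0,0,0]

```text
clock: 3.4
position: [0.4038, 0.0043, 0.0471]
ee_rot: [3.135, 0.2, -0.003]
force: [-0.2, 0.4, 0.3]
width: 0.499
```

Run:
```python
from h import *
c=cam('wrist');s=monitor.observe();print(s['position'],s['ee_rot'],s['force']);save(c,'w2.png');f=feats(c,(0,0,640,480))
```

```text
[0.40445088 0.00449043 0.0479439 ] [ 3.13483095e+00  1.99900229e-01 -8.30824971e-04] [-0.5189982  -0.9940722  -0.18693774]
dot (array([0.46822477, 0.01646387]), [295, 133, 22, 22, 363])
nest (array([0.36144841, 0.05420727]), 0.01938927359879017, [186, 330, 21, 73, 710])
```

View pics/w2.png

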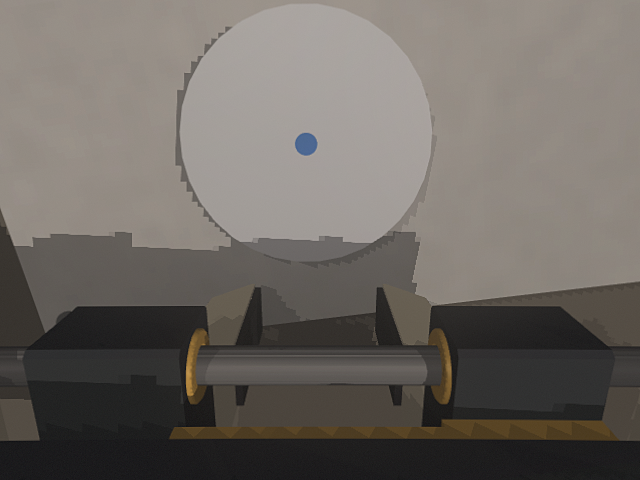

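Request:
move_arm:
  series:
    - [0,0.3,-0.55,0,0,0]
    - [1,0.13,0,0,0,0]
    - [0.7,0.1,0,0,0,0]
    - [0.7,0.1,0,0,0,0]
    - [1,0.13,0,0,0,0]
    - [1,0.13,0,0,0,0]
    - [1,0.13,0,0,0,0]
    - [0.6,0.08,0,0,0,0]

```text
clock: 4.25
position: [0.4645, 0.016, 0.0423]
ee_rot: [3.135, 0.201, -0.002]
force: [-4.7, -0.4, 3.7]
width: 0.5
```

Run:
```python
from h import *
cam('wrist');c=cam('wrist');s=monitor.observe();print(s['position'],s['ee_rot'],s['force']);save(c,'w3.png');f=feats(c,(0,0,640,300))
d=f['dot'][0];print(d-s['position'][:2],np.array([.5741,.0304])-d)
```

```text
[0.46546346 0.01615977 0.0423453 ] [-3.13511571e+00 -2.00771535e-01 -1.13521531e-03] [-0.40351925 -0.51318863  0.9205328 ]
dot (array([0.5131307 , 0.02169689]), [308, 185, 21, 21, 351])
nest (array([0.57371438, 0.03078506]), 0.04652273282408714, [180, 0, 269, 106, 19694])
keep (((0.5474799275398254, 0.11706990003585815), (0.009711652994155884, 0.029648855328559875), 84.49244689941406), [[0.5322999954223633, 0.1137000024318695], [0.5618000030517578, 0.11079999804496765], [0.5626999735832214, 0.12049999833106995], [0.5332000255584717, 0.12330000102519989]])
[0.04766723 0.00553712] [0.0609693  0.00870311]
```

Request:
move_arm:
  series:
    - [0.7,0.1,0,0,0,0]
    - [0.8,0.11,0,0,0,0]
    - [0.8,0.11,0,0,0,0]
    - [0.8,0.11,0,0,0,0]
    - [0.8,0.11,0,0,0,0]
    - [0.6,0.09,0,0,0,0]
    - [0.4,0.06,0,0,0,0]
    - [0,0,0,0,0,0]

```text
clock: 5.15
position: [0.5144, 0.0231, 0.0423]
ee_rot: [-3.135, -0.201, -0.002]
force: [-0.3, -0.1, 1.5]
width: 0.499
```

Run:
```python
from h import *
c=cam('wrist');s=monitor.observe();print(s['position'],s['ee_rot'],s['force']);save(c,'w4.png');f=feats(c,(0,0,640,300))
d=f['dot'][0];print(d-s['position'][:2],np.array([.574,.0306])-d)
```

```text
[0.51435913 0.02315508 0.042356  ] [-3.13491735e+00 -2.01049894e-01 -2.39800115e-03] [0.59076638 0.62966807 1.13085741]
dot (array([0.56214012, 0.02872982]), [308, 184, 21, 21, 352])
nest (array([0.57679844, 0.03138357]), 0.04613838717341423, [195, 21, 244, 132, 8434])
keep (((0.5737426280975342, 0.12093743681907654), (0.022476330399513245, 0.08054526150226593), 82.63356018066406), [[0.5324000120162964, 0.11500000208616257], [0.6122000217437744, 0.10459999740123749], [0.6151000261306763, 0.12690000236034393], [0.5351999998092651, 0.1371999979019165]])
[0.04778099 0.00557473] [0.01185988 0.00187018]
```

View pics/w4.png

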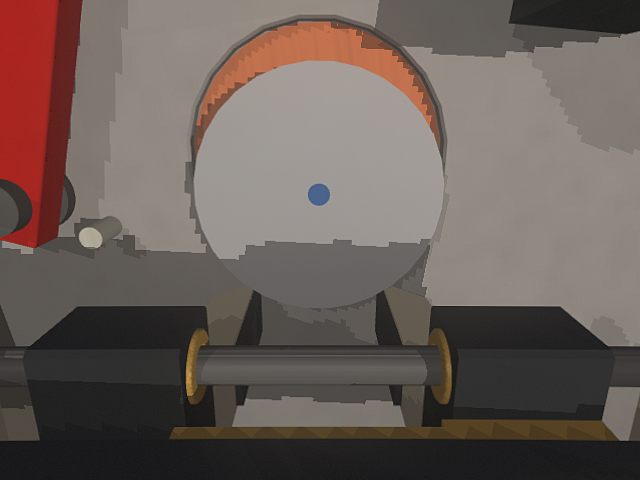

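The disc (dot at (319,194)) is just overlapping the nest and lined up with it, about 12 mm short. I'll push on slowly.

Request:
move_arm:
  series:
    - [0.2,0.03,-0.1,0,0,0]
    - [0.2,0.03,0,0,0,0]
    - [0.2,0.03,0,0,0,0]
    - [0.2,0.03,0,0,0,0]
    - [0.2,0.03,0,0,0,0]
    - [0.15,0.02,0,0,0,0]
    - [0,0,0,0,0,0]

```text
clock: 5.9
position: [0.5258, 0.0248, 0.0414]
ee_rot: [-3.135, -0.201, -0.002]
force: [-0.0, -0.2, -0.1]
width: 0.498
```

Run:
```python
from h import *
c=cam('wrist');s=monitor.observe();print(s['position'],s['ee_rot'],s['force']);save(c,'w5.png');f=feats(c,(0,0,640,300))
d=f['dot'][0];print(d-s['position'][:2],np.array([.574,.0306])-d)
```

```text
[0.52565215 0.02477492 0.04143669] [-3.13503269e+00 -2.00974083e-01 -1.87680068e-03] [0.05902781 0.5886524  0.43894414]
dot (array([0.57401792, 0.03041785]), [309, 184, 20, 20, 327])
nest (array([0.61290729, 0.0463857 ]), 0.018488289788365364, [239, 57, 100, 34, 585])
keep (((0.5800244212150574, 0.12203352153301239), (0.024881551042199135, 0.09235566854476929), 81.77962493896484), [[0.5325000286102295, 0.11630000174045563], [0.6238999962806702, 0.1031000018119812], [0.6274999976158142, 0.12770000100135803], [0.5360999703407288, 0.14090000092983246]])
[0.04836578 0.00564293] [-1.79219753e-05  1.82150843e-04]
```

View pics/w5.png

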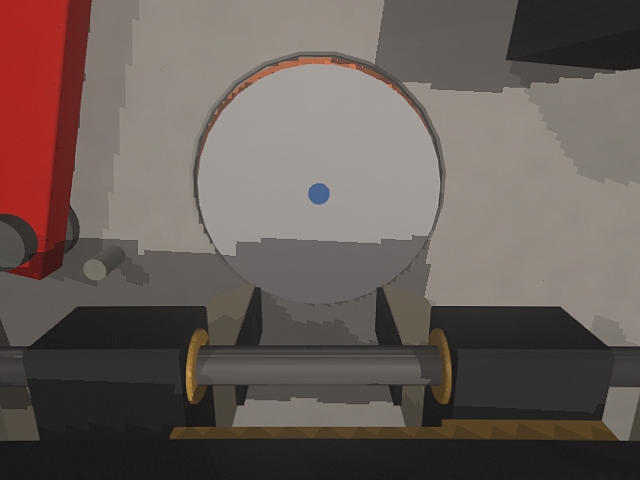

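The disc seems to have dropped: it looks about 3% smaller and sits concentric, with its dot at (319,194). I'll retreat up and check the seating from above and from the other cameras.

Request:
move_arm:
  series:
    - [-0.8,-0.1,0,0,0,0]
    - [0,0,2,0,0,0]
    - [0,0,4,0,0,0]
    - [0,0,4,0,0,0]
    - [2,0.5,2,0,0,0]
    - [2,0.5,0,0,0,0]
    - [0,0,0,0,0,0]
    - [0,0,0,0,0,0]
  grip: 0

```text
clock: 6.75
position: [0.5562, 0.0336, 0.1609]
ee_rot: [3.135, 0.201, -0.001]
force: [0.0, -0.8, 0.4]
width: 0.006
```

Run:
```python
from h import *
c=cam('wrist');s=monitor.observe();print(s['position'],s['ee_rot'],s['force'],s['width']);save(c,'w6.png');f=feats(c,(0,0,640,350))
n=np.array([.5741,.0305]);d=f['dot'][1]
# predicted rim of disc home vs on-plate
p=c[0].copy();a=np.linspace(0,2*np.pi,200)
for z,col in((.022,(0,255,0)),(.028,(255,0,0))):
    q=proj(np.c_[n[0]+.045*np.cos(a),n[1]+.045*np.sin(a),a*0+z],c); cv2.polylines(p,[np.round(q*8).astype(np.int32)],True,col,1,cv2.LINE_AA,3)
x0=proj([n[0],n[1],.022],c)[0].astype(int); 
crop=p[max(0,x0[1]-110):x0[1]+110,x0[0]-130:x0[0]+130]
cv2.imwrite('pics/w6c.png',cv2.resize(crop,None,fx=2.5,fy=2.5)[:,:,::-1])
```

```text
[0.55574131 0.03342563 0.16067531] [ 3.13483820e+00  2.01124862e-01 -2.47342868e-03] [0.00163347 0.37611186 0.21262467] 0.00047012640186674476
dot (array([0.57429342, 0.03059862]), [320, 199, 12, 11, 97])
nest (array([0.44183275, 0.23478936]), 0.020699406042695045, [0, 323, 56, 24, 993])
keep (((0.5879185795783997, 0.12459509819746017), (0.024157727137207985, 0.10695795714855194), 81.83082580566406), [[0.53329998254776, 0.12020000070333481], [0.6391000151634216, 0.10499999672174454], [0.6425999999046326, 0.1289999932050705], [0.5367000102996826, 0.14419999718666077]])
```

View pics/w6c.png

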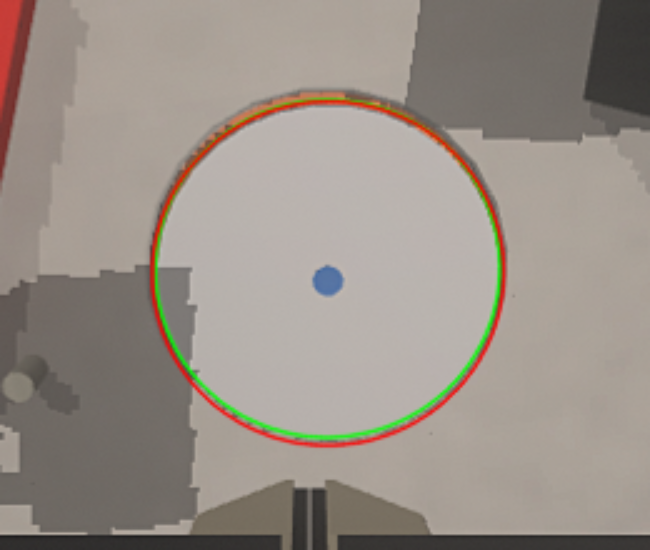

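The green outline, which is the rim predicted for the disc at home depth, matches all round, and the dot is at the nest centre, so the disc is home. Next I'll plan the keeper arc with a corner of the closed fingers.

```bash
cat > k.py <<'E'
from h import *
P=np.array([.5465,.131]);n0=np.array([.5741,.0305]);yaw=np.radians(15.6)
R=np.array([[np.cos(yaw),-np.sin(yaw)],[np.sin(yaw),np.cos(yaw)]])
thc=np.arctan2(*(n0-P)[::-1]);print('closed',np.degrees(thc),np.linalg.norm(P-n0))
def tcp(th,off=0,r=.075): u=np.array([np.cos(th),np.sin(th)]);v=np.array([-u[1],u[0]]);return P+r*u+(.011+off)*v+R@[.0095,.019]
print('now',monitor.observe()['position'])
w=[tcp(np.radians(-8.2),.02)]+[tcp(t) for t in np.linspace(np.radians(-8.2),thc,13)]
w=np.array(w)*100;print(w.round(2));print(np.diff(w,axis=0).round(2))
E
python3 k.py
```

```text
closed -74.64362655342687 0.10422096718031361
now [0.55574131 0.03342563 0.16067531]
[[62.92 17.18]
 [62.63 15.2 ]
 [62.6  14.47]
 [62.5  13.75]
 [62.32 13.04]
 [62.08 12.35]
 [61.78 11.68]
 [61.41 11.05]
 [60.98 10.45]
 [60.49  9.91]
 [59.96  9.41]
 [59.38  8.96]
 [58.76  8.57]
 [58.1   8.24]]
[[-0.29 -1.98]
 [-0.03 -0.73]
 [-0.1  -0.72]
 [-0.17 -0.71]
 [-0.24 -0.69]
 [-0.31 -0.66]
 [-0.37 -0.63]
 [-0.43 -0.59]
 [-0.48 -0.55]
 [-0.53 -0.5 ]
 [-0.58 -0.45]
 [-0.62 -0.39]
 [-0.66 -0.33]]
```

Request:
move_arm:
  series:
    - [1.9,3.5,0,0,0,2.8]
    - [1.9,3.5,0,0,0,2.8]
    - [1.9,3.5,0,0,0,2.7]
    - [1.6,3.3,0,0,0,0]
    - [0,0,-4,0,0,0]
    - [0,0,-4,0,0,0]
    - [0,0,-2,0,0,0]
    - [0,0,0,0,0,0]

```text
clock: 7.6
position: [0.6266, 0.1702, 0.0573]
ee_rot: [3.111, 0.428, -0.012]
force: [0.3, 0.2, -0.3]
width: 0.004
```

Run:
```python
from h import *
c=cam('wrist');d=cam('scene');s=monitor.observe();print(s['position'],s['ee_rot'],s['force'])
cv2.imwrite('pics/w7.png',np.hstack([cv2.resize(c[0],(400,300)),d[0][130:430,180:580]])[:,:,::-1])
```

```text
[0.62947323 0.1714288  0.06138401] [ 3.11218972e+00  4.27355174e-01 -1.48683542e-03] [ 0.29348371  0.05963803 -0.02708392]
```

View pics/w7.png

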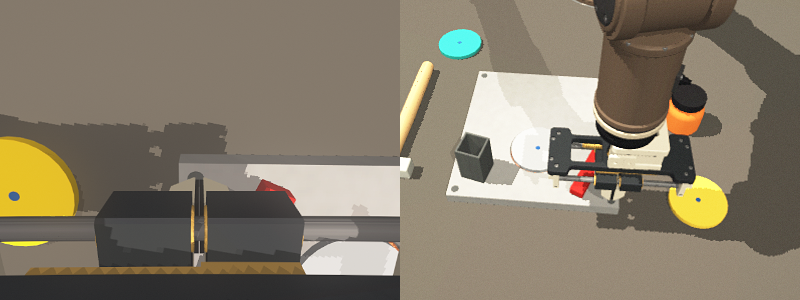

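The fingers are beside the keeper's free end on its open side. Jar, tube and yellow disc are clear. Next I lower the tool and sweep the arc.

Request:
move_arm:
  series:
    - [0,0,-1.4,0,0,0]
    - [-0.15,-1,0,0,0,0]
    - [-0.15,-1,0,0,0,0]
    - [0,-0.7,0,0,0,0]
    - [-0.1,-0.7,0,0,0,0]
    - [-0.2,-0.7,0,0,0,0]
    - [-0.25,-0.7,0,0,0,0]
    - [-0.3,-0.65,0,0,0,0]

```text
clock: 8.5
position: [0.6188, 0.1165, 0.0476]
ee_rot: [3.112, 0.427, 0.002]
force: [1.0, 0.5, 1.8]
width: 0.005
```

Run:
```python
from h import *
c=cam('wrist');d=cam('scene');s=monitor.observe();print(s['position'],s['ee_rot'],s['force'])
f=feats(d,(225,195,180,150))
cv2.imwrite('pics/w8.png',np.hstack([cv2.resize(c[0],(400,300)),d[0][130:430,180:580]])[:,:,::-1])
```

```text
[0.61821023 0.11547937 0.04731696] [ 3.11172085e+00  4.24971955e-01 -5.85823910e-04] [ 0.8909883  -0.56965709 -0.43572321]
dot (array([0.57636848, 0.03289369]), [316, 276, 4, 3, 10])
nest (array([0.39509889, 0.06372473]), 0.08278916031122208, [332, 195, 69, 53, 2142])
keep (((0.6226521134376526, 0.08352064341306686), (0.025716830044984818, 0.01690349355340004), 53.855831146240234), [[0.6082000136375427, 0.07810000330209732], [0.6219000220298767, 0.0681999996304512], [0.6370999813079834, 0.08889999985694885], [0.6233999729156494, 0.09889999777078629]])
```

View pics/w8.png

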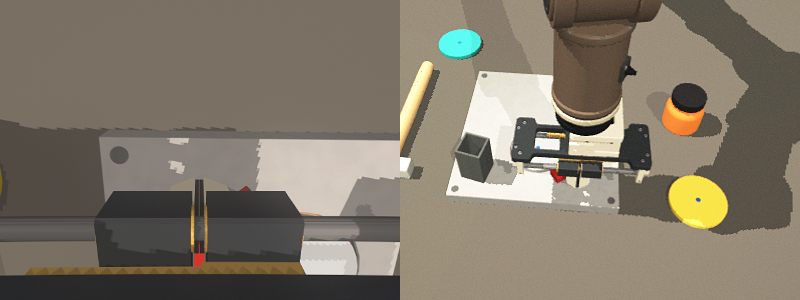

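Request:
move_arm:
  series:
    - [-0.35,-0.55,0.4,0,0,0]
    - [-0.4,-0.6,0,0,0,0]
    - [-0.5,-0.55,0,0,0,0]
    - [-0.55,-0.5,0,0,0,0]
    - [-0.6,-0.4,0,0,0,0]
    - [-0.6,-0.4,0,0,0,0]
    - [-0.4,-0.2,0,0,0,0]
    - [0,0,0,0,0,0]

```text
clock: 9.4
position: [0.5835, 0.0847, 0.0511]
ee_rot: [3.112, 0.427, -0.002]
force: [-0.5, 0.0, 0.7]
width: 0.002
```

Run:
```python
from h import *
c=cam('wrist');b=cam('side');s=monitor.observe();print(s['position'],s['force'])
f=feats(b,(230,210,170,110))
```

```text
[0.5840122  0.08538916 0.05111578] [0.57333818 0.25874983 0.90156677]
nest (array([ 0.50178462, -0.21727555]), 0.027496207505464554, [378, 210, 22, 7, 78])
keep (((0.5528181791305542, 0.1003226786851883), (0.02401246689260006, 0.11244171112775803), 16.391454696655273), [[0.5253999829292297, 0.1509000062942505], [0.557200014591217, 0.0430000014603138], [0.5802000164985657, 0.049800001084804535], [0.5485000014305115, 0.15760000050067902]])
```

Request:
move_arm:
  series:
    - [-0.15,-0.04,0,0,0,0]
    - [-0.15,-0.04,0,0,0,0]
    - [0,0,0,0,0,0]

```text
clock: 9.8
position: [0.5823, 0.0849, 0.0514]
ee_rot: [-3.112, -0.428, -0.003]
force: [4.4, 1.9, -3.3]
width: 0.007
```

Request:
move_arm:
  series:
    - [-0.1,-0.03,0,0,0,0]
    - [-0.1,-0.03,0,0,0,0]
    - [0,0,0,0,0,0]

```text
clock: 10.1
position: [0.5821, 0.0848, 0.0516]
ee_rot: [-3.111, -0.428, -0.008]
force: [10.9, 3.1, -8.9]
width: 0.004
```

Force rose to 11 N with no further movement, so the keeper is on its stop. I'll back off and check.

Request:
move_arm:
  series:
    - [0.6,0.17,0,0,0,0]
    - [0.8,0.2,0,0,0,0]
    - [0,0,4,0,0,0]
    - [0,0,4,0,0,0]
    - [0,0,4,0,0,0]
    - [-4,-0.5,2,0,0,0]
    - [-4,-0.5,0,0,0,0]
    - [0,0,0,0,0,0]

```text
clock: 10.9
position: [0.5083, 0.0766, 0.1914]
ee_rot: [3.111, 0.429, -0.007]
force: [1.0, -0.2, -1.3]
width: 0.005
```

Run:
```python
from h import *
cam('wrist');c=cam('wrist');s=monitor.observe();print(s['position'],s['force']);f=feats(c,(0,0,640,350));save(c,'w9.png')
n=np.array([.5741,.0305]);p=c[0].copy();a=np.linspace(0,2*np.pi,200)
q=proj(np.c_[n[0]+.045*np.cos(a),n[1]+.045*np.sin(a),a*0+.022],c); cv2.polylines(p,[np.round(q*8).astype(np.int32)],True,(0,255,0),1,cv2.LINE_AA,3)
cv2.imwrite('pics/w9o.png',p[:,:,::-1])
for nm in('scene','side'):
  cc=cam(nm)
  for th in('tube_center','jar_center','hammer'):
    o=outline_of(nm,th)[0];print(nm,th,round(o['p'],2),o['rect'])
```

```text
[0.51291008 0.07718756 0.19159586] [-0.4511384   0.00287936  0.1870517 ]
dot (array([0.57345361, 0.03170315]), [400, 146, 11, 10, 88])
nest (array([0.41117197, 0.25367865]), 0.04495023563504219, [4, 226, 116, 100, 4787])
keep (((0.5584064722061157, 0.09282074123620987), (0.021698174998164177, 0.10686040669679642), 14.875995635986328), [[0.5342000126838684, 0.14169999957084656], [0.5616000294685364, 0.03840000182390213], [0.5825999975204468, 0.04399999976158142], [0.5551999807357788, 0.14720000326633453]])
scene tube_center 0.66 [233.3, 260.0, 39.2, 52.3]
scene jar_center 0.71 [442.2, 210.8, 43.4, 54.5]
scene hammer 0.66 [135.9, 194.7, 74.9, 107.2]
side tube_center 0.36 [272.1, 316.5, 37.4, 49.1]
side jar_center 0.81 [275.3, 317.5, 32.1, 50.4]
side hammer 0.81 [323.7, 176.4, 87.9, 44.6]
```

View pics/w9o.png

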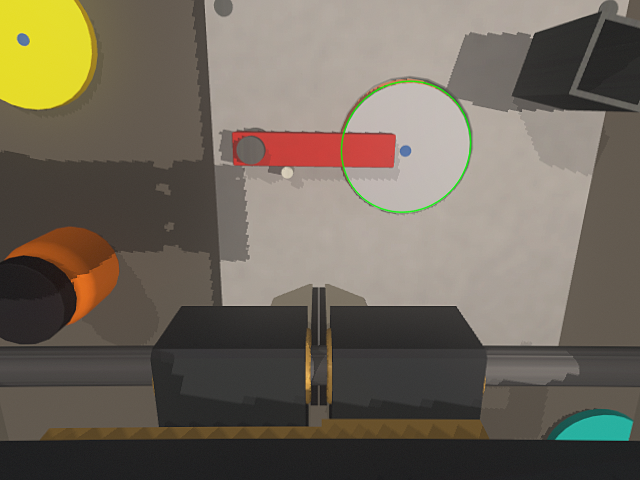

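The bar (pivot at (250,150), free end at (395,150)) lies against its white stop pin over the disc. The disc fills its home outline, and the bystanders have not moved. I'll hand the job in.

```bash
python3 -c "
from cell import workorder;print(workorder.sign_off())"
```

```text
the job is handed in; nothing more can be done
None
```

The disc is home in the nest and the keeper bar is closed over it. I handed the job in at about 11 s on the robot's clock; no verdict was reported.

I pushed the disc about 107 mm across the jig with both fingertips until it dropped in. Then I swept the red keeper bar round with the closed fingers until it hit its stop.

**Last checks**
- **Disc:** in the wrist picture its rim matched the outline predicted for full depth, and its dot was about 1 mm from the nest centre. I judged flatness only from that match.
- **Keeper:** at the end of the push the force rose to about 11 N with no further movement. The bar measured −75.1° against an expected −74.6° when closed, and it lies against its stop pin.
- **Bystanders:** the scene camera showed the tube, jar and hammer within about 2 px of where they started, apart from the network's size jitter. The side camera agreed on the jar.
- **Disagreements:** in the last side picture the network put the tube on the jar with low confidence (0.36), so I ignored it. It also put the hammer's left edge about 11 px off, with the other edges within about 4 px, which I did not look into. The side camera also reads positions up to about 1 cm different from the other two, so I relied on the wrist camera for them.

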